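Put the stapler away in the push-to-open drawer

ROBOT

A 7-joint arm with a two-finger parallel gripper is mounted at the origin on the work surface. World frame = base frame: x ahead of the robot, y to its left, z up, the work surface at z = 0. Lengths are in m, angles in rad, forces in N, time in s.
With the tool pointing down it reaches from about 0.35 to 0.775 m from the base axis. Payload 3.1 kg.
Tool frame: the origin (TCP) lies at the very end of the fingers, on their centre line; the grasp point (between the pads) lies 19 mm behind it; z points along the fingers, y is the line along which they close (so a half turn about z gives the same grasp; the last joint's range is limited). The gripper opens to 85 mm and grips with 20 to 120 N. Pads are 22 mm wide; open, the fingers measure 114 mm over their backs; the gripper's body (76 mm by 85 mm) begins 54 mm behind the grasp point. The pads swing forward as they close: fully open they stand 13 mm farther back than shut.
Start: joints at [1.078, 0.311, 0.014, 1.512, -0.004, 1.319, -0.027], TCP at [0.24, -0.495, 0.231] pointing down, gripper open.
Joint ranges: [-2.7, 2.7], [-0.3, 1.91], [-1.27, 1.3], [0.12, 2.57], [-1.44, 4.58], [0.2, 2.03], [-3.05, 3.05]. Speed limits (rad/s): [2.79, 2.79, 3.14, 3.14, 3.14, 3.14, 3.14].

INTERFACE

Orientations are given as [roll, pitch, yaw] about the fixed x, y, z axes, in that order (R = Rz(yaw) Ry(pitch) Rx(roll)).
In Python, from workcell import ctrl gives the robot as it stands.
- The arm moves only by the shell command python3 drive.py 'ROWS' [FORCE]. ROWS is a JSON list of rows, 1 to 20 of them, each an object with the fields jaw (the finger opening in m), x, y, z (the shift in parts of the range, where 1.0 means 0.5 m), rz (a turn about the tool's z in normalised numbers (1 is pi rad)); a field left out counts as zero (the opening has to be given); each row is the pose to reach, as a shift and turn from the pose commanded when the command began, along the tool's axes at that moment; what a row does not reach only later rows make up. A row lasts 1/10 s, in which the tool goes at most 0.05 m and 0.15 rad, less where a joint would pass 70% of its speed; a pose out of reach is approached as far as the arm can. The fingers move at their own pace and stop on an object; FORCE is the grip in N (left out, the last holds). Time passes only in rows, so rows that do not move let the fingers close. It prints the time, the measured TCP pose, the force, the opening and the grip force at its end. Shift and turn numbers lie between -1 and 1, and a call with a number outside is refused. Input that does not fit is refused with a message, and nothing moves.
- ctrl.get_obs(): the state, without advancing time (a new reading comes with each control period).
- ctrl.capture(name): name is "side" or "top" or "wrist"; returns a dict with "frame" (420x560x3 uint8, red, green, blue), "camera_matrix" (3x3 intrinsics, pixels), "view" (4x4, takes a point from world to camera coordinates). Camera axes: x right, y up, looking along -z (the intrinsics and any distortion apply to the point x, -y, -z); pixel columns grow to the right and rows downward; lengths in m; the calibration is good to about 2 mm. A picture is of the moment at which its call begins. There is no depth.
- ctrl.close_job(): hands the job in; it is judged then, once.
The state is a dict: "time_s": time; "joint_pos": joint angles; "qd": joint speeds; "joint_efforts": joint torques, N m; "eef_pos": TCP position; "eef_rot": TCP orientation; "force": force on the tool from outside, world axes, zero at the start; "ft_torque": the same for the moment, N m; "gripper_width": finger opening in m; "gripper_force": force on a finger pad.
Only numpy, scipy, OpenCV 4.12 (cv2) and the standard library are available. Lean on these libraries where they do the work, as an engineer would, in place of code of your own. Each camera call takes 0.05 s, during which the arm holds its last target. There are 200 camera calls.

TASK

Put the red mini stapler away in the desk organiser's push-to-open drawer: press the blue front inward by feel until the touch latch trips, let the drawer spring out, and stand the stapler on its base in the empty bay beside the pens. Then press the drawer home until it latches shut again. Press gently, never with more than 20 N, and leave everything else on the desk where it is.

Things in the scene. Friction and masses are not known exactly. Their poses are not given: they have to be found in the camera images.
- organiser: Wooden desk organiser with one drawer, fixed to the desk. Origin: on the desk (z = 0) under the middle of the outer face of the latched drawer front. x axis: inward, the way the drawer is pushed shut; y along the front; z up. The carcass spans x 35 to 236 mm, y -110 to 110, z 0 to 96. Latch: to open or to relatch, press the front in until it bottoms, then let go.
- drawer (a joint): Drawer travel (m): 0 latched, +0.095 sprung out (to the organiser's -x), negative pressed in. An outward spring resists with 8.5 N shut, 3 N out, plus 30 N s/m of damping. The latch trips 4 to 19 mm past 0, unseen and different each time: the push takes 8 to 11 N, then, 1 to 2 mm on, bottoms on a firm stop. Released short of the trip, shut stays shut and open springs out again in 1 s.
- drawer_front (a point): Middle of the outer face of the drawer front, 50 mm above the desk, moving with the drawer; axes as the organiser's. A plain blue panel without handle, 212 mm wide, 12 thick, from 12 to 90 mm above the desk; push it anywhere. Push slowly (20 mm/s) near the end: stop at 13 to 14 N, when it has bottomed; over 20 N is too hard.
- drawer_bay (a point): On the floor of the empty bay (30 mm above the desk), moving with the drawer; axes as the organiser's; 71 mm inward of the front's face, 30 mm to -y. Walls 60 mm off to either side in y (75 mm above the desk; divider to the pens, +y, 60 mm). With the drawer out, open above for 59 mm to either side in x: blue front on -x, carcass roof on +x (bay runs on beneath it to +126 mm).
- stapler: Red mini stapler with a black base, 64 mm long (x), 22 wide (y), 36 high, 80 to 150 g, standing on its base on the desk, any yaw. Origin: centre of its underside; z up. Grip it across its 22 mm width, on the red top (19 to 34 mm above its underside).
- glue_stick: Bystander: yellow glue stick, 28 mm diameter, 80 mm high, upright. Origin: centre of the underside.
- tape_roll: Bystander: roll of clear tape lying flat, 52 mm diameter, 19 mm high. Origin: centre of the underside.
- eraser: Bystander: white eraser in a blue sleeve, 45 x 20 x 13 mm. Origin: centre of the underside.
- note_block: Bystander: yellow block of notes, 76 x 76 x 40 mm. Origin: centre of the underside.
- pen_pot: Bystander: white pot with pens, 76 mm diameter, 95 mm high (pens to 140 mm). Origin: centre of the underside.
- mouse: Bystander: black computer mouse, 105 x 60 x 35 mm. Origin: centre of the underside.

How it is judged:
By the outcome, as a careful person would: the job done as asked, in the order asked, and still so for the second after the job is handed in, with the robot touching nothing.
It also fails if it takes over 66 s, if anything falls off the work surface, if the arm or the gripper's body presses on something with over 40 N, if the wrist force passes 120 N, or if a joint passes its speed limit or range.

## Working session

There is one attempt and no reset: what is moved stays moved. The work goes in short steps, Python scripts to look and compute and a shell command to move; the robot and the scene stay as the last step left them, time stands still between calls to the robot, and variables do not carry over. Pictures are saved under pics/ and viewed, at most 10 in all, crops included, and the job is handed in when it is done.

```bash
ls; mkdir -p pics
python3 - <<'E'
from workcell import ctrl
import cv2,numpy as np
o=ctrl.get_obs(); print({k:np.round(v,3) for k,v in o.items()})
for n in("top","side"):
    c=ctrl.capture(n); cv2.imwrite(f"pics/{n}0.png",c["frame"][:,:,::-1]); np.savez(f"{n}.npz",**{k:c[k] for k in("camera_matrix","view")}); print(n,c.keys(),c["camera_matrix"],c["view"])
E
```

```text
drive.py
pics
workcell.py
{'time_s': np.float64(0.0), 'joint_pos': array([ 1.078,  0.312,  0.014,  1.513, -0.004,  1.319, -0.027]), 'qd': array([ 0.001,  0.001, -0.001,  0.   ,  0.   ,  0.   ,  0.   ]), 'joint_efforts': array([-0.0000e+00, -3.7991e+01,  1.4600e-01, -2.3059e+01,  1.2000e-02,
        1.4000e-02, -0.0000e+00]), 'eef_pos': array([ 0.239, -0.494,  0.23 ]), 'eef_rot': array([-3.139,  0.   ,  0.451]), 'force': array([0.371, 0.25 , 0.1  ]), 'ft_torque': array([-0.057, -0.039,  0.066]), 'gripper_force': np.float64(0.0), 'gripper_width': np.float64(0.085)}
top dict_keys(['frame', 'camera_matrix', 'view']) [[472.65148116   0.         277.79737506]
 [  0.         472.65148116 207.73708714]
 [  0.           0.           1.        ]] [[-0.01744841 -0.99984452  0.0025475  -0.00590311]
 [ 0.99623435 -0.01716888  0.08498441 -0.571577  ]
 [-0.08492746  0.00402075  0.99637902 -1.37245262]
 [ 0.          0.          0.          1.        ]]
side dict_keys(['frame', 'camera_matrix', 'view']) [[444.74336684   0.         278.15243729]
 [  0.         444.74336684 217.03792003]
 [  0.           0.           1.        ]] [[ 0.88533426 -0.46494597  0.00291484 -0.49088586]
 [ 0.27358426  0.52599829  0.80528098 -0.20041412]
 [-0.37594535 -0.71214538  0.5928862  -1.09125735]
 [ 0.          0.          0.          1.        ]]
```

View pics/top0.png

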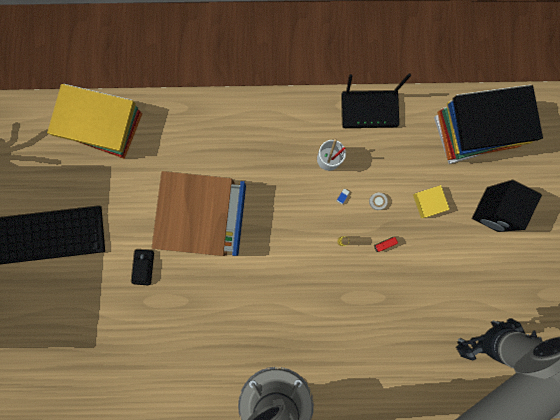

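View pics/side0.png

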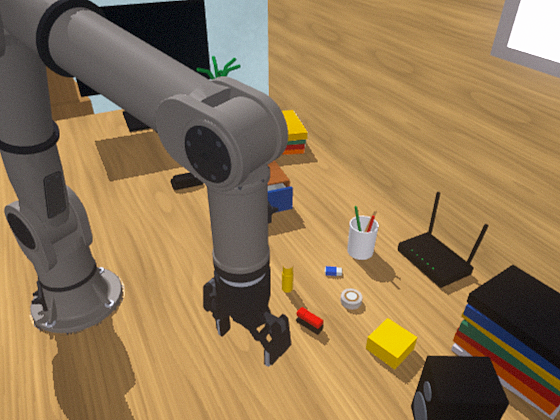

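The top view shows the organiser at (195,213) with its blue front at about (240,218) facing right. The red stapler is at (387,244), with the glue stick close by at (355,241). The tape is at (379,201), the eraser at (344,197), the notes at (433,202), the pot at (331,155) and the mouse at (143,267). In the side view the stapler is at (310,320). I'll enlarge the two parts I need.

```bash
python3 - <<'E'
import cv2,numpy as np
f=cv2.imread("pics/top0.png")
a=cv2.resize(f[165:265,150:250],None,fx=4,fy=4,interpolation=cv2.INTER_CUBIC)
b=cv2.resize(f[215:265,330:410],(640,400),interpolation=cv2.INTER_CUBIC)[:, 240:]
b=cv2.resize(f[222:272,360:410],(400,400),interpolation=cv2.INTER_CUBIC)
cv2.imwrite("pics/crop0.png",np.hstack([a,b]))
E
cat > h.py <<'E'
import numpy as np
from scipy.spatial.transform import Rotation as R
def ray(cam,u,v,z):
    d=np.load(cam+".npz");K,V=d["camera_matrix"],d["view"]
    p=np.linalg.solve(K,[u,v,1]); r=V[:3,:3].T@[p[0],-p[1],-p[2]]; o=-V[:3,:3].T@V[:3,3]
    return o+r*(z-o[2])/r[2]
def proj(cam,P):
    d=np.load(cam+".npz");K,V=d["camera_matrix"],d["view"]
    c=V[:3,:3]@np.asarray(P,float)+V[:3,3]; q=K@[c[0],-c[1],-c[2]]; return q[:2]/q[2]
E
```

```text
(no output)
```

View pics/crop0.png

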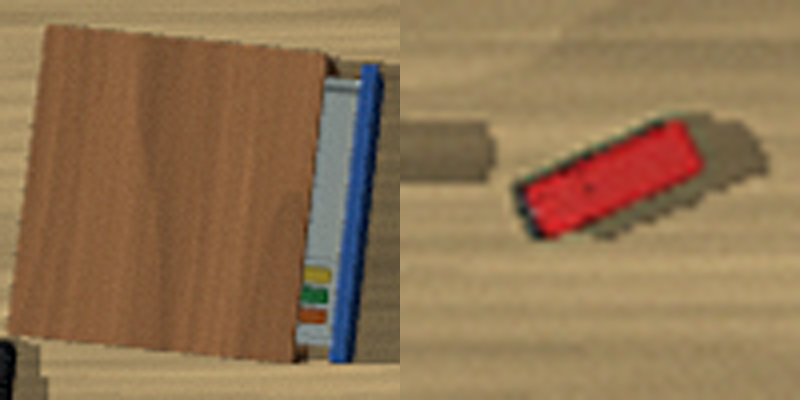

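The crop shows the front's outer top edge from (381,66) to (350,362), which is (245,181.5) to (237.4,255.4) in full-frame pixels. The roof corners are at (47,25), (328,53), (297,362) and (10,335). The stapler's red top is bounded by (683,120), (703,165), (545,238) and (525,190), and its base shows at the left end.

Run:
```python
from h import *
np.set_printoptions(precision=4,suppress=True)
o=lambda c:( (c[0]+.5)/4-.5+150,(c[1]+.5)/4-.5+165)
F=[ray("top",*o(c),.09) for c in((381,66),(350,362))]
C=[ray("top",*o(c),.096) for c in((47,25),(328,53),(297,362),(10,335))]
print(F,np.linalg.norm(F[0]-F[1])); print(C,[np.linalg.norm(C[i]-C[i-1]) for i in range(4)])
yd=(F[1]-F[0]); print("front yaw of y",np.arctan2(yd[1],yd[0]))
m=np.mean(C,0); print("roof mid",m)
e=C[2]-C[1]+C[3]-C[0]; a=np.arctan2(e[1],e[0]); xo=np.arctan2(*( (C[0]-C[1]+C[3]-C[2])[[1,0]])); print("y axis",a,"x axis",xo, "front mid",np.mean(F,0))
for yaw in(xo,a+np.pi/2): print("origin from carcass",m[:2]-.1355*np.array([np.cos(yaw),np.sin(yaw)]))
s=lambda c:((c[0]-400+.5)/8-.5+360,(c[1]+.5)/8-.5+222)
S=[ray("top",*s(c),.034) for c in((683,120),(703,165),(545,238),(525,190))]
print(S,[np.linalg.norm(S[i]-S[i-1]) for i in range(4)]); d=S[0]-S[3]+S[1]-S[2]; print("stapler mid",np.mean(S,0),"yaw",np.arctan2(d[1],d[0]))
print("base end corners z~0.01", [ray("top",*s(c),.01) for c in((513,187),(535,240))])
for n,p in dict(glue=(339,240.5),tape=(379,201),eraser=(344,197)).items(): print(n,ray("top",*p,.02 if n!="glue" else .08))
```

```text
[array([0.6429, 0.0763, 0.09  ]), array([0.435 , 0.1003, 0.09  ])] 0.20931126705906467
[array([0.6753, 0.3109, 0.096 ]), array([0.652 , 0.1131, 0.096 ]), array([0.4357, 0.1366, 0.096 ]), array([0.4579, 0.3359, 0.096 ])] [np.float64(0.2187748112891914), np.float64(0.19921505945018553), np.float64(0.21748907814701166), np.float64(0.20051734955366946)]
front yaw of y 3.026544915094438
roof mid [0.5552 0.2241 0.096 ]
y axis 3.0302978181958213 x axis 1.456806720333599 front mid [0.539  0.0883 0.09  ]
origin from carcass [0.5398 0.0895]
origin from carcass [0.5703 0.3588]
[array([ 0.4802, -0.3565,  0.034 ]), array([ 0.4637, -0.3631,  0.034 ]), array([ 0.4382, -0.3045,  0.034 ]), array([ 0.4557, -0.2978,  0.034 ])] [np.float64(0.06351039654031822), np.float64(0.017804954946243953), np.float64(0.06390855394460428), np.float64(0.01877218444999941)]
stapler mid [ 0.4594 -0.3305  0.034 ] yaw -1.1678506360953516
base end corners z~0.01 [array([ 0.4569, -0.2984,  0.01  ]), array([ 0.4372, -0.3059,  0.01  ])]
glue [ 0.4709 -0.1866  0.08  ]
tape [ 0.5867 -0.3167  0.02  ]
eraser [ 0.6004 -0.2131  0.02  ]
```

Run:
```python
import cv2,numpy as np
f=cv2.imread("pics/side0.png")
cv2.imwrite("pics/crop1.png",cv2.resize(f[250:350,260:360],(600,600),interpolation=cv2.INTER_CUBIC))
```

```text
(no output)
```

View pics/crop1.png

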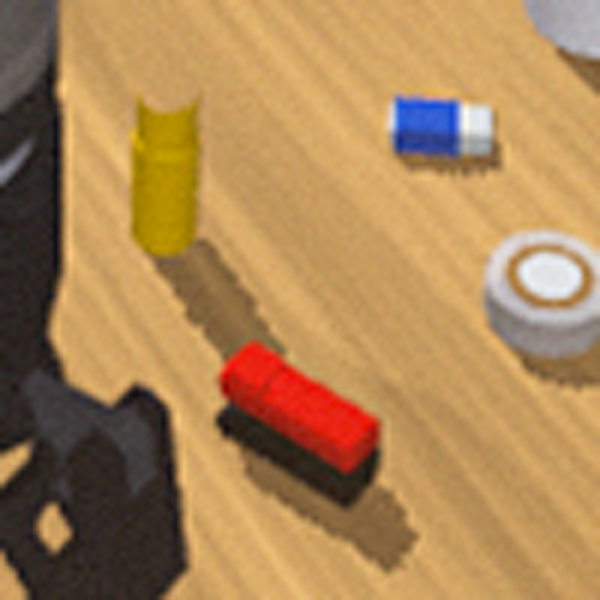

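The side crop shows the stapler standing upright. Its near bottom corner is at about (350,505), which is (318,334) in full-frame pixels. The glue stick is well clear of it. Next I'll cross-check the stapler and work out the first move.

```bash
cat >> h.py <<'E'
YO=1.4575; O=np.array([.5395,.089]); XO=np.array([np.cos(YO),np.sin(YO)]); YV=np.array([-XO[1],XO[0]])
def org(x,y,z): return np.r_[O+x*XO+y*YV,z]
def go(P,yaw=None):
    from workcell import ctrl
    o=ctrl.get_obs(); M=R.from_euler("xyz",o["eef_rot"]).as_matrix()
    y0=np.arctan2(M[1,0],M[0,0]); t=0 if yaw is None else -((yaw-y0+np.pi)%(2*np.pi)-np.pi)
    print("t",round(o["time_s"],2),"pos",np.round(o["eef_pos"],4),"yaw",round(y0,4),"F",np.round(o["force"],1),"w",round(o["gripper_width"],4),"-> d",np.round(M.T@(np.asarray(P)-o["eef_pos"]),4),"turn",round(t,4))
E
python3 - <<'E'
from h import *
print("side near corner (318,334) at z0:",ray("side",318.3,334,0))
y=-1.168;u=np.array([np.cos(y),np.sin(y)]);n=np.array([-u[1],u[0]])
print([np.round(np.array([.459,-.3305])+a*.032*u+b*.011*n,4) for a in(1,-1) for b in(1,-1)])
go(org(-.06,0,.15),YO)
E
```

```text
side near corner (318,334) at z0: [ 0.46567333 -0.36453205  0.        ]
[array([ 0.4817, -0.3556]), array([ 0.4614, -0.3643]), array([ 0.4566, -0.2967]), array([ 0.4363, -0.3054])]
t 0.1 pos [ 0.2393 -0.4945  0.2303] yaw 0.4508 F [ 1.  -0.4  0.1] w 0.0852 -> d [ 0.4923 -0.3435  0.081 ] turn -1.0067
```

The manual's scale: shifts go in shares of 0.5 m and turns go in shares of pi rad. Converting my numbers, 0.492 m / 0.5 = 0.984, 0.485 m / 0.5 = 0.97, -1.007 rad / 3.1416 = -0.3205.

```bash
python3 drive.py '[{"jaw": 0, "x": 0.04, "y": -0.02, "rz": -0.0318}, {"jaw": 0, "x": 0.12, "y": -0.08, "rz": -0.0637}, {"jaw": 0, "x": 0.2, "y": -0.14, "rz": -0.0955}, {"jaw": 0, "x": 0.28, "y": -0.2, "rz": -0.1273}, {"jaw": 0, "x": 0.36, "y": -0.26, "rz": -0.1592}, {"jaw": 0, "x": 0.44, "y": -0.32, "rz": -0.191}, {"jaw": 0, "x": 0.52, "y": -0.38, "rz": -0.2228}, {"jaw": 0, "x": 0.6, "y": -0.43, "z": 0.02, "rz": -0.2546}, {"jaw": 0, "x": 0.68, "y": -0.48, "z": 0.06, "rz": -0.2865}, {"jaw": 0, "x": 0.76, "y": -0.54, "z": 0.1, "rz": -0.3205}, {"jaw": 0, "x": 0.84, "y": -0.6, "z": 0.14, "rz": -0.3205}, {"jaw": 0, "x": 0.92, "y": -0.65, "z": 0.16, "rz": -0.3205}, {"jaw": 0, "x": 0.97, "y": -0.68, "z": 0.16, "rz": -0.3205}, {"jaw": 0, "x": 0.984, "y": -0.687, "z": 0.16, "rz": -0.3205}, {"jaw": 0, "x": 0.984, "y": -0.687, "z": 0.16, "rz": -0.3205}]'
python3 -c "
from h import *
go(org(-.035,0,.05),YO)"
```

```text
time_s: 1.6
eef_pos: [0.5328, 0.0302, 0.1507]
eef_rot: [-3.14, -0.001, 1.461]
force: [-0.6, -0.6, -0.7]
gripper_width: 0.0001
gripper_force: 0.0
t 1.6 pos [0.5328 0.0302 0.1507] yaw 1.4612 F [-0.6 -0.6 -0.7] w 0.0001 -> d [0.0242 0.0002 0.1007] turn 0.0037
```

Scaled: 0.1 m / 0.5 = 0.2, 0.03 m / 0.5 = 0.06.

```bash
python3 drive.py '[{"jaw": 0, "z": 0.08}, {"jaw": 0, "z": 0.16}, {"jaw": 0, "x": 0.01, "z": 0.2}, {"jaw": 0, "x": 0.03, "z": 0.2}, {"jaw": 0, "x": 0.05, "z": 0.2}, {"jaw": 0, "x": 0.06, "z": 0.2}, {"jaw": 0, "x": 0.068, "z": 0.2}, {"jaw": 0, "x": 0.074, "z": 0.2}, {"jaw": 0, "x": 0.074, "z": 0.2}]'; python3 -c "
from h import *
go(org(0,0,.05),YO)"
```

```text
time_s: 2.5
eef_pos: [0.5375, 0.0659, 0.052]
eef_rot: [3.14, -0.0, 1.459]
force: [-0.1, -0.3, 0.8]
gripper_width: 0.0001
gripper_force: 0.0
t 2.5 pos [0.5375 0.0659 0.052 ] yaw 1.4586 F [-0.1 -0.3  0.8] w 0.0001 -> d [ 0.0232 -0.0006  0.0021] turn 0.0011
```

Scaled: 0.014 m / 0.5 = 0.028, 0.013 m / 0.5 = 0.026.

```bash
python3 drive.py '[{"jaw": 0, "x": 0.006}, {"jaw": 0, "x": 0.01}, {"jaw": 0, "x": 0.014}, {"jaw": 0, "x": 0.018}, {"jaw": 0, "x": 0.022}, {"jaw": 0, "x": 0.026}, {"jaw": 0, "x": 0.028}, {"jaw": 0, "x": 0.028}]'
```

```text
time_s: 3.3
eef_pos: [0.5386, 0.0794, 0.0513]
eef_rot: [3.141, -0.0, 1.458]
force: [0.2, 0.2, 0.2]
gripper_width: -0.0001
gripper_force: 0.0
```

Scaled: 0.006 m / 0.5 = 0.012, 0.004 m / 0.5 = 0.008.

```bash
python3 drive.py '[{"jaw": 0, "x": 0.004}, {"jaw": 0, "x": 0.008}, {"jaw": 0, "x": 0.012}]'; python3 drive.py '[{"jaw": 0, "x": 0.004}, {"jaw": 0, "x": 0.006}]'
```

```text
time_s: 3.6
eef_pos: [0.5388, 0.0804, 0.0514]
eef_rot: [-3.14, 0.007, 1.455]
force: [-3.2, -9.2, 6.0]
gripper_width: -0.0002
gripper_force: 4.2
time_s: 3.8
eef_pos: [0.539, 0.0824, 0.0514]
eef_rot: [-3.14, 0.008, 1.454]
force: [-2.1, -8.2, 5.4]
gripper_width: -0.0001
gripper_force: 4.2
```

Scaled: 0.003 m / 0.5 = 0.006, 0.002 m / 0.5 = 0.004.

```bash
python3 drive.py '[{"jaw": 0, "x": 0.004}, {"jaw": 0, "x": 0.006}]'; python3 drive.py '[{"jaw": 0, "x": 0.003}, {"jaw": 0, "x": 0.006}]';python3 drive.py '[{"jaw": 0, "x": 0.003}]'
```

```text
time_s: 4.0
eef_pos: [0.5393, 0.0851, 0.0514]
eef_rot: [-3.14, 0.008, 1.454]
force: [-2.5, -8.7, 6.3]
gripper_width: -0.0003
gripper_force: 4.4
time_s: 4.2
eef_pos: [0.5396, 0.0878, 0.0514]
eef_rot: [-3.14, 0.009, 1.454]
force: [-2.4, -10.1, 5.6]
gripper_width: 0.0002
gripper_force: 4.5
time_s: 4.3
eef_pos: [0.5398, 0.0891, 0.0514]
eef_rot: [-3.14, 0.009, 1.454]
force: [-3.2, -10.2, 6.2]
gripper_width: -0.0
gripper_force: 4.7
```

Scaled: 0.0015 m / 0.5 = 0.003.

```bash
python3 drive.py '[{"jaw": 0, "x": 0.003}]'|sed -n '2p;4p'; python3 drive.py '[{"jaw": 0, "x": 0.003}]'|sed -n '2p;4p'; python3 drive.py '[{"jaw": 0, "x": 0.003}]'|sed -n '2p;4p'
```

```text
eef_pos: [0.5399, 0.0903, 0.0514]
force: [-2.9, -10.2, 6.9]
eef_pos: [0.5401, 0.0917, 0.0514]
force: [-2.6, -10.0, 6.9]
eef_pos: [0.5402, 0.0925, 0.0514]
force: [-4.1, -11.8, 8.6]
```

Scaled: 0.001 m / 0.5 = 0.002.

```bash
python3 drive.py '[{"jaw": 0, "x": 0.002}]'|sed -n '2p;4p'; python3 drive.py '[{"jaw": 0, "x": 0.002}]'|sed -n '2p;4p'
```

```text
eef_pos: [0.5402, 0.0925, 0.0514]
force: [-3.8, -13.6, 9.4]
eef_pos: [0.5402, 0.0925, 0.0514]
force: [-5.6, -14.8, 10.0]
```

It has bottomed: the position holds at 0.0925 while the force rises past 14 N. I'll retreat now.

Scaled: -0.17 m / 0.5 = -0.34, -0.15 m / 0.5 = -0.3.

```bash
python3 drive.py '[{"jaw": 0, "x": -0.04}, {"jaw": 0, "x": -0.13}, {"jaw": 0, "x": -0.22}, {"jaw": 0, "x": -0.3}, {"jaw": 0, "x": -0.34, "z": -0.06}, {"jaw": 0, "x": -0.34, "z": -0.16}, {"jaw": 0, "x": -0.34, "z": -0.24}]'
python3 - <<'E'
from h import *
from workcell import ctrl
import cv2
go((.459,-.3305,.12),1.974)
cv2.imwrite("pics/top1.png",cv2.resize(ctrl.capture("top")["frame"][150:280,130:310,::-1],None,fx=4,fy=4,interpolation=cv2.INTER_CUBIC))
E
```

```text
time_s: 5.5
eef_pos: [0.5222, -0.0677, 0.1731]
eef_rot: [3.141, -0.001, 1.455]
force: [2.3, 0.9, -0.1]
gripper_width: 0.0003
gripper_force: 0.0
t 5.5 pos [ 0.5222 -0.0677  0.1731] yaw 1.4554 F [ 2.3  0.9 -0.1] w 0.0003 -> d [-0.2684 -0.0325  0.0529] turn -0.5186
```

View pics/top1.png

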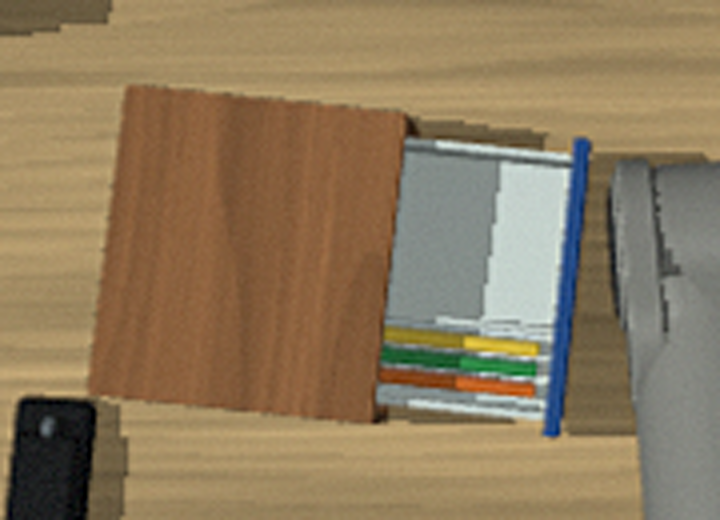

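The drawer has sprung out, with its front at (575,290) in the crop. The empty bay is at (450,235) and the pens are below it at (460,360). Now for the stapler.

Scaled: -0.2684 m / 0.5 = -0.5368, -0.17 m / 0.5 = -0.34, -0.5186 rad / 3.1416 = -0.1651.

```bash
python3 drive.py '[{"jaw": 0.07, "x": -0.06, "y": -0.008, "rz": -0.0318}, {"jaw": 0.07, "x": -0.16, "y": -0.02, "rz": -0.07}, {"jaw": 0.07, "x": -0.25, "y": -0.03, "rz": -0.1082}, {"jaw": 0.07, "x": -0.34, "y": -0.04, "rz": -0.1464}, {"jaw": 0.07, "x": -0.43, "y": -0.052, "rz": -0.1651}, {"jaw": 0.07, "x": -0.5, "y": -0.06, "z": 0.04, "rz": -0.1651}, {"jaw": 0.07, "x": -0.53, "y": -0.065, "z": 0.08, "rz": -0.1651}, {"jaw": 0.07, "x": -0.5368, "y": -0.065, "z": 0.106, "rz": -0.1651}, {"jaw": 0.07, "x": -0.5368, "y": -0.065, "z": 0.106, "rz": -0.1651}, {"jaw": 0.07, "x": -0.5368, "y": -0.065, "z": 0.106, "rz": -0.1651}]' 30
python3 - <<'E'
from h import *
from workcell import ctrl
import cv2
go((.459,-.3305,.008),1.974)
cv2.imwrite("pics/w1.png",ctrl.capture("wrist")["frame"][:,:,::-1])
E
```

```text
time_s: 6.55
eef_pos: [0.4608, -0.3276, 0.1185]
eef_rot: [3.14, -0.001, 1.98]
force: [-0.4, 0.7, 0.2]
gripper_width: 0.07
gripper_force: 0.0
t 6.55 pos [ 0.4608 -0.3276  0.1185] yaw 1.9797 F [-0.4  0.7  0.2] w 0.07 -> d [-0.0021 -0.003   0.1105] turn 0.0057
```

View pics/w1.png

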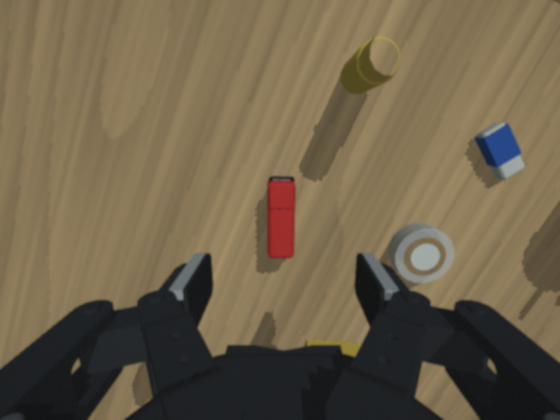

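The wrist view shows the stapler at (281,218), parallel to the fingers and centred between them (about 284). I'll descend and grip.

Scaled: 0.11 m / 0.5 = 0.22, 0.1 m / 0.5 = 0.2, 0.005 rad / 3.1416 = 0.0016.

```bash
python3 drive.py '[{"jaw": 0.07, "x": -0.004, "y": -0.006, "z": 0.08, "rz": 0.0016}, {"jaw": 0.07, "x": -0.004, "y": -0.006, "z": 0.16, "rz": 0.0016}, {"jaw": 0.07, "x": -0.004, "y": -0.006, "z": 0.2, "rz": 0.0016}, {"jaw": 0.07, "x": -0.004, "y": -0.006, "z": 0.22, "rz": 0.0016}, {"jaw": 0.07, "x": -0.004, "y": -0.006, "z": 0.22, "rz": 0.0016}, {"jaw": 0.01, "x": -0.004, "y": -0.006, "z": 0.22, "rz": 0.0016}, {"jaw": 0.01, "x": -0.004, "y": -0.006, "z": 0.22, "rz": 0.0016}, {"jaw": 0.01, "x": -0.004, "y": -0.006, "z": 0.22, "rz": 0.0016}, {"jaw": 0.01, "x": -0.004, "y": -0.006, "z": 0.22, "rz": 0.0016}, {"jaw": 0.01, "x": -0.004, "y": -0.006, "z": 0.22, "rz": 0.0016}, {"jaw": 0.01, "x": -0.004, "y": -0.006, "z": 0.22, "rz": 0.0016}]' 35
```

```text
time_s: 7.7
eef_pos: [0.4587, -0.3336, 0.0098]
eef_rot: [3.14, 0.003, 1.971]
force: [0.7, -0.4, 6.0]
gripper_width: 0.0212
gripper_force: 35.3
```

Scaled: -0.16 m / 0.5 = -0.32, -0.15 m / 0.5 = -0.3.

```bash
python3 drive.py '[{"jaw": 0.01, "z": -0.02}, {"jaw": 0.01, "z": -0.08}, {"jaw": 0.01, "z": -0.16}, {"jaw": 0.01, "z": -0.24}, {"jaw": 0.01, "z": -0.3}, {"jaw": 0.01, "z": -0.32}, {"jaw": 0.01, "z": -0.32}]'; python3 -c "
from h import *
go(org(-.024,-.030,.16),YO)"
```

```text
time_s: 8.4
eef_pos: [0.458, -0.3333, 0.1695]
eef_rot: [3.14, 0.002, 1.971]
force: [-0.6, -0.5, -1.5]
gripper_width: 0.021
gripper_force: 34.5
t 8.4 pos [ 0.458  -0.3333  0.1695] yaw 1.9713 F [-0.6 -0.5 -1.5] w 0.021 -> d [0.3215 0.254  0.009 ] turn 0.5138
```

Lifted with about 1.5 N of weight in the fingers. Next I'll carry it over the bay.

Scaled: 0.3215 m / 0.5 = 0.643, 0.31 m / 0.5 = 0.62, 0.514 rad / 3.1416 = 0.1636.

```bash
python3 drive.py '[{"jaw": 0.01, "x": 0.04, "y": 0.032, "rz": 0.0127}, {"jaw": 0.01, "x": 0.1, "y": 0.08, "rz": 0.0318}, {"jaw": 0.01, "x": 0.17, "y": 0.134, "rz": 0.0573}, {"jaw": 0.01, "x": 0.24, "y": 0.19, "rz": 0.0828}, {"jaw": 0.01, "x": 0.31, "y": 0.244, "rz": 0.1082}, {"jaw": 0.01, "x": 0.38, "y": 0.3, "rz": 0.1337}, {"jaw": 0.01, "x": 0.45, "y": 0.356, "rz": 0.1528}, {"jaw": 0.01, "x": 0.52, "y": 0.41, "rz": 0.1636}, {"jaw": 0.01, "x": 0.58, "y": 0.458, "rz": 0.1636}, {"jaw": 0.01, "x": 0.62, "y": 0.49, "rz": 0.1636}, {"jaw": 0.01, "x": 0.643, "y": 0.508, "rz": 0.1636}, {"jaw": 0.01, "x": 0.643, "y": 0.508, "rz": 0.1636}, {"jaw": 0.01, "x": 0.643, "y": 0.508, "rz": 0.1636}]'
python3 - <<'E'
from h import *
from workcell import ctrl
import cv2
go(org(-.024,-.030,.048),YO)
a=cv2.resize(ctrl.capture("wrist")["frame"],(400,300)); b=cv2.resize(ctrl.capture("top")["frame"][155:275,170:330],(400,300),interpolation=cv2.INTER_CUBIC)
cv2.imwrite("pics/over.png",np.hstack([a,b])[:,:,::-1])
E
```

```text
time_s: 9.7
eef_pos: [0.5652, 0.06, 0.1669]
eef_rot: [-3.139, 0.003, 1.456]
force: [-0.1, -0.2, -1.9]
gripper_width: 0.0213
gripper_force: 34.5
t 9.7 pos [0.5652 0.06   0.1669] yaw 1.4559 F [-0.1 -0.2 -1.9] w 0.0213 -> d [0.0022 0.0015 0.1189] turn -0.0016
```

View pics/over.png

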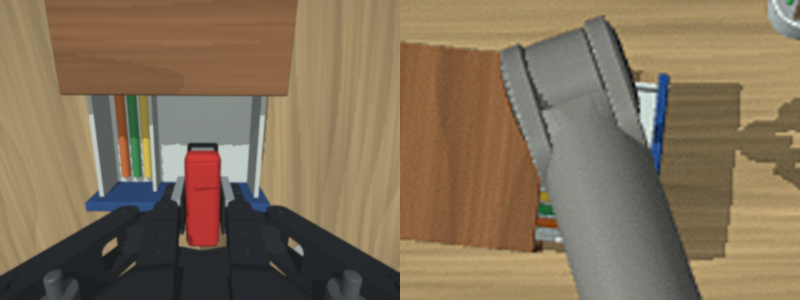

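The wrist view shows the stapler at (203,200), centred in the bay between the divider (157) and the wall (255), and short of the roof edge. I'll lower it.

Scaled: 0.123 m / 0.5 = 0.246, 0.121 m / 0.5 = 0.242.

```bash
python3 drive.py '[{"jaw": 0.01, "x": 0.004, "y": 0.002, "z": 0.04}, {"jaw": 0.01, "x": 0.004, "y": 0.002, "z": 0.1}, {"jaw": 0.01, "x": 0.004, "y": 0.002, "z": 0.16}, {"jaw": 0.01, "x": 0.004, "y": 0.002, "z": 0.2}, {"jaw": 0.01, "x": 0.004, "y": 0.002, "z": 0.224}, {"jaw": 0.01, "x": 0.004, "y": 0.002, "z": 0.236}, {"jaw": 0.01, "x": 0.004, "y": 0.002, "z": 0.242}, {"jaw": 0.01, "x": 0.004, "y": 0.002, "z": 0.246}, {"jaw": 0.01, "x": 0.004, "y": 0.002, "z": 0.246}]' | sed -n '2p;4p'; python3 drive.py '[{"jaw": 0.01, "z": 0.002}, {"jaw": 0.01, "z": 0.004}, {"jaw": 0.01, "z": 0.004}]' | sed -n '2p;4p'
```

```text
eef_pos: [0.5678, 0.0641, 0.046]
force: [0.5, 0.1, -1.7]
eef_pos: [0.5672, 0.0641, 0.0434]
force: [-0.9, -0.2, -0.9]
```

Scaled: 0.0025 m / 0.5 = 0.005, 0.002 m / 0.5 = 0.004.

```bash
python3 drive.py '[{"jaw": 0.01, "z": 0.002}, {"jaw": 0.01, "z": 0.004}, {"jaw": 0.01, "z": 0.005}, {"jaw": 0.01, "z": 0.005}]' | sed -n '2p;4p'; python3 drive.py '[{"jaw": 0.01, "z": 0.002}, {"jaw": 0.01, "z": 0.003}]' | sed -n '2p;4p'
```

```text
eef_pos: [0.5671, 0.064, 0.0406]
force: [0.2, 0.4, -1.0]
eef_pos: [0.5674, 0.0642, 0.0398]
force: [-0.7, -1.0, 4.5]
```

It touched the floor at 0.0398, as predicted. I'll release it and rise.

Scaled: -0.17 m / 0.5 = -0.34, -0.15 m / 0.5 = -0.3.

```bash
python3 drive.py '[{"jaw": 0.03}, {"jaw": 0.045}, {"jaw": 0.045}, {"jaw": 0.045}, {"jaw": 0.045, "z": -0.02}, {"jaw": 0.045, "z": -0.08}, {"jaw": 0.045, "z": -0.16}, {"jaw": 0.045, "z": -0.24}, {"jaw": 0.045, "x": -0.04, "z": -0.26}, {"jaw": 0.045, "x": -0.12, "z": -0.26}, {"jaw": 0.045, "x": -0.22, "z": -0.26}, {"jaw": 0, "x": -0.3, "z": -0.26}, {"jaw": 0, "x": -0.34, "z": -0.26}, {"jaw": 0, "x": -0.34, "z": -0.26}]'
python3 - <<'E'
from h import *
from workcell import ctrl
import cv2
go(org(-.135,0,.052),YO)
a=cv2.resize(ctrl.capture("wrist")["frame"],(400,300)); b=cv2.resize(ctrl.capture("top")["frame"][155:275,170:330],(400,300),interpolation=cv2.INTER_CUBIC)
cv2.imwrite("pics/placed.png",np.hstack([a,b])[:,:,::-1])
E
```

```text
time_s: 13.0
eef_pos: [0.5473, -0.1106, 0.1697]
eef_rot: [3.141, 0.003, 1.449]
force: [-0.1, 0.3, -1.0]
gripper_width: 0.0021
gripper_force: 0.0
t 13.0 pos [ 0.5473 -0.1106  0.1697] yaw 1.449 F [-0.1  0.3 -1. ] w 0.0021 -> d [ 0.0625 -0.0309  0.1175] turn -0.0085
```

View pics/placed.png

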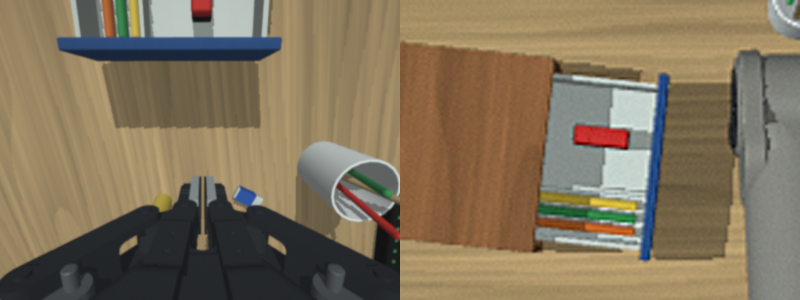

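The stapler stands upright in the bay, at (602,136) in the right-hand view, clear of the front, the divider and the roof. I'll line up to press.

Scaled: 0.118 m / 0.5 = 0.236, 0.07 m / 0.5 = 0.14, -0.008 rad / 3.1416 = -0.0025.

```bash
python3 drive.py '[{"jaw": 0, "y": -0.03, "z": 0.06, "rz": -0.0025}, {"jaw": 0, "x": 0.02, "y": -0.062, "z": 0.14, "rz": -0.0025}, {"jaw": 0, "x": 0.06, "y": -0.062, "z": 0.2, "rz": -0.0025}, {"jaw": 0, "x": 0.1, "y": -0.062, "z": 0.23, "rz": -0.0025}, {"jaw": 0, "x": 0.13, "y": -0.062, "z": 0.236, "rz": -0.0025}, {"jaw": 0, "x": 0.15, "y": -0.062, "z": 0.236, "rz": -0.0025}, {"jaw": 0, "x": 0.156, "y": -0.062, "z": 0.236, "rz": -0.0025}, {"jaw": 0, "x": 0.156, "y": -0.062, "z": 0.236, "rz": -0.0025}]'; python3 -c "
from h import *
go(org(-.105,0,.052),YO)"
```

```text
time_s: 13.9
eef_pos: [0.5267, -0.0227, 0.0521]
eef_rot: [3.14, -0.0, 1.468]
force: [0.1, -0.6, 0.2]
gripper_width: 0.0001
gripper_force: 0.0
t 13.9 pos [ 0.5267 -0.0227  0.0521] yaw 1.4676 F [ 0.1 -0.6  0.2] w 0.0001 -> d [0.0075 0.0001 0.0001] turn 0.0101
```

Scaled: 0.024 m / 0.5 = 0.048, 0.01 m / 0.5 = 0.02, 0.01 rad / 3.1416 = 0.0032.

```bash
python3 drive.py '[{"jaw": 0, "x": 0.004, "rz": 0.0032}, {"jaw": 0, "x": 0.008, "rz": 0.0032}, {"jaw": 0, "x": 0.012, "rz": 0.0032}, {"jaw": 0, "x": 0.016, "rz": 0.0032}, {"jaw": 0, "x": 0.02, "rz": 0.0032}, {"jaw": 0, "x": 0.024, "rz": 0.0032}, {"jaw": 0, "x": 0.03, "rz": 0.0032}, {"jaw": 0, "x": 0.036, "rz": 0.0032}, {"jaw": 0, "x": 0.042, "rz": 0.0032}, {"jaw": 0, "x": 0.048, "rz": 0.0032}]'|sed -n '2p;4p'; python3 drive.py '[{"jaw": 0, "x": 0.008}, {"jaw": 0, "x": 0.016}, {"jaw": 0, "x": 0.024}, {"jaw": 0, "x": 0.032}, {"jaw": 0, "x": 0.04}, {"jaw": 0, "x": 0.048}, {"jaw": 0, "x": 0.056}, {"jaw": 0, "x": 0.064}, {"jaw": 0, "x": 0.072}, {"jaw": 0, "x": 0.08}]'|sed -n '2p;4p'
```

```text
eef_pos: [0.5287, -0.0006, 0.0513]
force: [-0.9, -6.4, 1.0]
eef_pos: [0.5333, 0.0378, 0.0514]
force: [-0.3, -8.0, 2.5]
```

Scaled: 0.032 m / 0.5 = 0.064, 0.03 m / 0.5 = 0.06.

```bash
python3 drive.py '[{"jaw": 0, "x": 0.008}, {"jaw": 0, "x": 0.016}, {"jaw": 0, "x": 0.024}, {"jaw": 0, "x": 0.032}, {"jaw": 0, "x": 0.04}, {"jaw": 0, "x": 0.048}, {"jaw": 0, "x": 0.054}, {"jaw": 0, "x": 0.06}, {"jaw": 0, "x": 0.064}]'|sed -n '2p;4p'; python3 -c "
from h import *
go(org(-.009,0,.052),YO)"
```

```text
eef_pos: [0.537, 0.0687, 0.0514]
force: [-0.5, -7.6, 3.0]
t 16.8 pos [0.537  0.0687 0.0514] yaw 1.4536 F [-0.5 -7.6  3. ] w -0.0004 -> d [ 0.0115  0.0001 -0.0007] turn -0.0039
```

Scaled: 0.013 m / 0.5 = 0.026, 0.012 m / 0.5 = 0.024.

```bash
python3 drive.py '[{"jaw": 0, "x": 0.004}, {"jaw": 0, "x": 0.008}, {"jaw": 0, "x": 0.012}, {"jaw": 0, "x": 0.016}, {"jaw": 0, "x": 0.02}, {"jaw": 0, "x": 0.024}, {"jaw": 0, "x": 0.026}]'|sed -n '2p;4p'; python3 drive.py '[{"jaw": 0, "x": 0.003}, {"jaw": 0, "x": 0.006}]'|sed -n '2p;4p'
```

```text
eef_pos: [0.5386, 0.081, 0.0514]
force: [-0.9, -8.5, 4.6]
eef_pos: [0.5389, 0.0837, 0.0514]
force: [-0.4, -9.5, 4.6]
```

Scaled: 0.0015 m / 0.5 = 0.003.

```bash
python3 drive.py '[{"jaw": 0, "x": 0.003}]'|sed -n '2p;4p';python3 drive.py '[{"jaw": 0, "x": 0.003}]'|sed -n '2p;4p'
```

```text
eef_pos: [0.539, 0.0851, 0.0514]
force: [-0.7, -9.9, 4.2]
eef_pos: [0.5392, 0.0866, 0.0514]
force: [-0.5, -9.1, 5.3]
```

Scaled: 0.0015 m / 0.5 = 0.003.

```bash
python3 drive.py '[{"jaw": 0, "x": 0.003}]'|sed -n '2p;4p';python3 drive.py '[{"jaw": 0, "x": 0.003}]'|sed -n '2p;4p';python3 drive.py '[{"jaw": 0, "x": 0.002}]'|sed -n '2p;4p'
```

```text
eef_pos: [0.5394, 0.088, 0.0514]
force: [-0.2, -9.7, 4.9]
eef_pos: [0.5395, 0.0894, 0.0514]
force: [-0.7, -9.4, 4.6]
eef_pos: [0.5397, 0.0904, 0.0514]
force: [-1.0, -10.7, 5.1]
```

Scaled: 0.0015 m / 0.5 = 0.003.

```bash
python3 drive.py '[{"jaw": 0, "x": 0.003}]'|sed -n '2p;4p';python3 drive.py '[{"jaw": 0, "x": 0.002}]'|sed -n '2p;4p';python3 drive.py '[{"jaw": 0, "x": 0.002}]'|sed -n '2p;4p'
```

```text
eef_pos: [0.5398, 0.0914, 0.0514]
force: [-1.7, -10.7, 5.3]
eef_pos: [0.5399, 0.0925, 0.0514]
force: [-1.4, -10.4, 5.0]
eef_pos: [0.5399, 0.0927, 0.0514]
force: [-1.9, -13.1, 6.1]
```

Scaled: 0.0005 m / 0.5 = 0.001.

```bash
python3 drive.py '[{"jaw": 0, "x": 0.001}]'|sed -n '2p;4p'
```

```text
eef_pos: [0.5399, 0.0927, 0.0514]
force: [-1.4, -12.6, 7.2]
```

It has bottomed at 13 to 14 N, so I'll let go.

Scaled: -0.16 m / 0.5 = -0.32, -0.08 m / 0.5 = -0.16.

```bash
python3 drive.py '[{"jaw": 0, "x": -0.02}, {"jaw": 0, "x": -0.06}, {"jaw": 0, "x": -0.12}, {"jaw": 0, "x": -0.2}, {"jaw": 0, "x": -0.28}, {"jaw": 0, "x": -0.32, "z": -0.06}, {"jaw": 0, "x": -0.32, "z": -0.16}, {"jaw": 0, "x": -0.32, "z": -0.24}, {"jaw": 0, "x": -0.32, "z": -0.24}, {"jaw": 0, "x": -0.32, "z": -0.24}, {"jaw": 0, "x": -0.32, "z": -0.24}, {"jaw": 0, "x": -0.32, "z": -0.24}]'
python3 - <<'E'
from h import *
from workcell import ctrl
import cv2
f=ctrl.capture("top")["frame"][:,:,::-1]
cv2.imwrite("pics/end.png",np.vstack([cv2.resize(f[165:265,150:250],(400,400),interpolation=cv2.INTER_CUBIC)[:300],cv2.resize(f[130:280,120:460],(680,300))[:,:400]]) if 0 else cv2.resize(f[130:290,120:460],(800,376)))
E
```

```text
time_s: 19.8
eef_pos: [0.5203, -0.0596, 0.1694]
eef_rot: [-3.138, -0.001, 1.457]
force: [0.4, 0.1, -0.3]
gripper_width: 0.0003
gripper_force: 0.0
```

View pics/end.png

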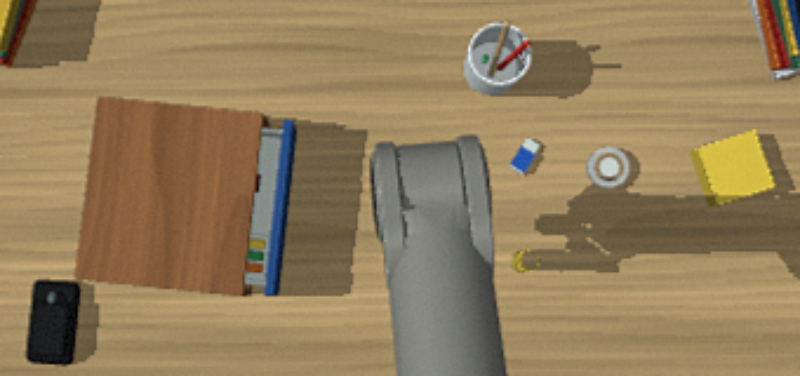

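The front's top corner is at (293,122), or (244.5,181.9) in full-frame pixels, which matches the latched position. The stapler's end just shows under the roof and the bystanders are where they were.

```bash
python3 -c "
from workcell import ctrl
print(ctrl.close_job())"
```

```text
the job is handed in; nothing more can be done
None
```

The red stapler is standing in the empty bay beside the pens, the drawer is latched shut, nothing else on the desk looks moved, and the job was handed in at about 20 s; the hardest press reading was about 19 N when opening, close to the 20 N limit.

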